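Open the specimen jar in the bench jar holder

TASK

Stand the orange-capped specimen jar down in the square well of the metal jar holder, which braces it so that it cannot turn, then unscrew its tight cap anticlockwise, stop turning as soon as the threads let go, and lift the cap straight up. Finish still holding the cap level over the jar's mouth, about a centimetre clear of it; the jar stays fully down in the holder and everything else on the bench is left alone.

Things in the scene. Friction and masses are not known exactly. Their poses are not given: they have to be found in the camera images.
- jar: Clear square jar of coloured tissue cassettes, 0.15 to 0.26 kg, loose. Body 56 x 56 mm, 60 mm tall to the shoulder; above it a round neck 36 mm across (46 over its thread segments) with a dark red rubber gasket on top; 92 mm tall with its cap. Origin: centre of its underside; z up, x and y square to its sides. Fits the well in any of four quarter turns.
- cap: Round ribbed orange cap, 52 mm across (53 over the ribs), 24 mm tall, a separate piece screwed tight on the jar; the jar can be lifted by it. Origin: centre of the skirt's lower edge, when tight 68 mm above the jar's underside and 8 mm above its shoulder; z up; a white dash on top runs to its own +x. Tight, its x is the jar's x; it loosens anticlockwise from above (positive about z).
- cap_top (a point): Centre of the cap's flat top, 24 mm above the cap's origin and 32 mm above the jar's shoulder when tight (fingers on the cap may reach 31 mm below it). Breaking the cap loose takes up to about 0.5 N m, less as it turns; unbraced, the jar turns with it.
- jar_mouth (a point): Centre of the jar's mouth, on top of the relaxed gasket, 90.5 mm above the jar's underside. Three lugs in the cap sit under three thread segments on the neck: they let go after about 72 degrees of turn relative to the jar (rise under 2 mm, a 1 mm push from the gasket); up to about 100 degrees it lifts off freely, past that the lugs meet the next segments. Lift 23 mm from tight to clear it.
- holder: Jar holder bolted to the bench: aluminium block 98 x 98 mm, 34 mm tall, with a square well 60 x 60 mm in its middle, 26 mm deep, bevelled 5 mm round its mouth; bolted feet stick out 26 mm at its +y and -y. Origin: centre of its underside, on the bench; x and y square to the well. The jar has 2 mm of room each side and turns about 4 degrees before the well stops it.
- well (a point): Centre of the well's floor, 8 mm above the bench: the jar's origin comes here when it is fully seated.
- white_jar: Look-alike jar with a white cap, 56 mm square, 92 mm tall; leave it alone. Origin: centre of its underside.
- wash_bottle: White round plastic bottle, 60 mm across, 138 mm tall; leave it alone. Origin: centre of its underside.
- oil_bottle: Small amber dropper bottle, 28 mm across, 85 mm tall; leave it alone. Origin: centre of its underside.
- slide_box: Closed blue slide box, 92 x 172 x 34 mm; leave it alone. Origin: centre of its underside.
- slide_tray: Flat cardboard tray of glass slides, 200 x 150 x 10 mm; leave it alone. Origin: centre of its underside.
- mouse: Black computer mouse, 105 x 60 x 30 mm; leave it alone. Origin: centre of its underside.
- dish: Steel dish with forceps, 95 x 190 x 18 mm; leave it alone. Origin: centre of its underside.

How it is judged:
By the outcome, as a careful person would: the job done as asked, in the order asked, and still so for the second after the job is handed in, while the arm keeps its last pose, push and grip.
It also fails if it takes over 48 s, if anything falls off the work surface, if the arm or the gripper's body presses on something with over 40 N, if the wrist force passes 120 N, or if a joint passes its speed limit or range.

ROBOT

A 6-joint arm with a two-finger parallel gripper is mounted at the origin on the work surface. World frame = base frame: x ahead of the robot, y to its left, z up, the work surface at z = 0. Lengths are in m, angles in rad, forces in N, time in s.
With the tool pointing down it reaches from about 0.375 to 0.975 m from the base axis. Payload 3.8 kg.
Tool frame: the origin (TCP) lies midway between the tips of the shut fingers; the grasp point (between the pads) lies 19 mm behind it; x points along the fingers, y is the direction in which the jaws open and shut, and the axes are right-handed (so a half turn about x gives the same grasp; the last joint's range is limited). The gripper opens to 85 mm and grips with 20 to 120 N. Pads are 22 mm wide; open, the fingers measure 114 mm over their backs; the gripper's body (76 mm by 85 mm) begins 54 mm behind the grasp point. The pads swing forward as they close: fully open they stand 13 mm farther back than shut.
Start: joints at [-1.328, 0.264, 1.604, -0, 1.274, -0.037], TCP at [0.186, -0.649, 0.194] pointing down, gripper open.
Joint ranges: [-2.63, 2.63], [-0.94, 2.18], [0.31, 2.57], [-1.31, 4.45], [0, 2.66], [-2.55, 2.55]. Speed limits (rad/s): [2.57, 2.57, 3.14, 3.14, 3.14, 3.14].

INTERFACE

Orientations are given as a rotation vector (axis times angle).
In Python, from workcell import read_state, read_camera, get_calibration, finish_job gives the robot as it stands. The module is installed in compiled form; this text tells all that it offers.
- The arm moves only by the shell command python3 -m creep 'ROWS' [FORCE]. ROWS is JSON, a list of rows, each a list of 3 entries, a list of its own where there are three numbers: the closure in counts, from 0 (fully open) to 255 (shut), then the shift along the world's x, y, z in mm, then the turn about the world's z in rad. In form: [[hand, [tx, ty, tz], spin], ...]. A call has exactly 8 rows; each row shifts and turns the commanded pose from where the row before left it; what a row does not reach is not made up. A row lasts 1/12 s, in which the tool goes at most 41.7 mm and 7.16 degrees, less where a joint would pass 70% of its speed; a pose out of reach is approached as far as the arm can. A call is refused whole if a number of a shift passes 41.7 or a number of a turn 0.125, either way. A call with a gripper value outside its range is refused whole. The fingers move at their own pace and stop on an object; FORCE is the grip in N (left out, the last holds). Time passes only in rows, so rows that do not move let the fingers close, or fill a call up. It gives the time, the measured TCP pose, the force and the opening at its end, in the units of the state.
- read_state(): the state, without advancing time (a new reading comes with each control period).
- read_camera(name): name is "scene" or "top"; returns (picture, depth): 384x512x3 uint8, blue, green, red; 384x512 float32, m along the optical axis (not along the pixel's ray), 0 where there is no reading.
- get_calibration(name): a dict with "K" (3x3 intrinsics, pixels), "k1" (the pictures are not rectified: a ray, as slopes to the right and down, at radius r is drawn at 1 + k1 r^2 times it, then the intrinsics apply), "eye" and "orientation" of the camera in the world. Camera axes: x right, y down, z forward; pixel columns grow to the right and rows downward; lengths in m; the calibration is good to about 2 mm. A picture is of the moment at which its call begins. get_calibration takes no time and is no camera call.
- finish_job(): hands the job in, once; it reports no verdict.
The state is a dict: "time": time; "q": joint angles; "joint_vel": joint speeds; "joint_torque": joint torques, N m; "tool_pos": TCP position; "tcp_rot": TCP orientation; "wrist_force": force on the tool from outside, world axes, zero at the start; "torque": the same for the moment, N m; "width": opening from 0.0 (shut) to 1.0 (fully open).
Only numpy, scipy, OpenCV 4.12 (cv2) and the standard library are available. Lean on these libraries where they do the work, as an engineer would, in place of code of your own. Each camera call takes 0.05 s, during which the arm holds its last target.

## Working session

There is one attempt and no reset: what is moved stays moved. The work goes in short steps, Python scripts to look and compute and a shell command to move; the robot and the scene stay as the last step left them, time stands still between calls to the robot, and variables do not carry over. Pictures are saved under pics/ and viewed, and the job is handed in when it is done.

```bash
mkdir -p pics; ls; python3 - <<'E'
from workcell import *
import cv2
print(read_state())
for n in("scene","top"):
    print(n,get_calibration(n))
    p,d=read_camera(n); cv2.imwrite(f"pics/{n}0.png",p)
E
```

```text
pics
{'time': 0.0, 'q': array([-1.32791950e+00,  2.64795485e-01,  1.60537212e+00,  3.33127862e-05,
        1.27369947e+00, -3.69076990e-02]), 'joint_vel': array([ 1.40618635e-04,  8.95109739e-04,  1.42427520e-04,  7.46844983e-04,
        9.02490135e-04, -2.67054965e-05]), 'joint_torque': array([-7.82876632e-04, -5.15115416e+01, -3.67317009e+01,  9.61583964e-06,
        1.31634559e-02,  8.06841911e-06]), 'tool_pos': array([ 0.18620916, -0.64795953,  0.19263462]), 'tcp_rot': array([ 2.07229572,  0.29419453, -2.0727188 ]), 'wrist_force': array([-0.52969436, -0.04408377, -1.05363975]), 'torque': array([-0.0203928 , -0.02264252, -0.0097445 ]), 'width': 0.9976080960723475}
scene {'K': array([[357.32258482,   0.        , 261.96488467],
       [  0.        , 357.32258482, 196.00218929],
       [  0.        ,   0.        ,   1.        ]]), 'k1': -0.02570654500489682, 'eye': array([1.30478663, 0.66187641, 0.96145478]), 'orientation': array([-1.0869034 , -2.36071407,  1.06451477])}
top {'K': array([[443.45003872,   0.        , 254.32050207],
       [  0.        , 443.45003872, 200.32687613],
       [  0.        ,   0.        ,   1.        ]]), 'k1': -0.024237190577124857, 'eye': array([0.35856706, 0.01552147, 1.61651726]), 'orientation': array([-2.12629296,  2.15352279, -0.14347564])}
```

View pics/scene0.png

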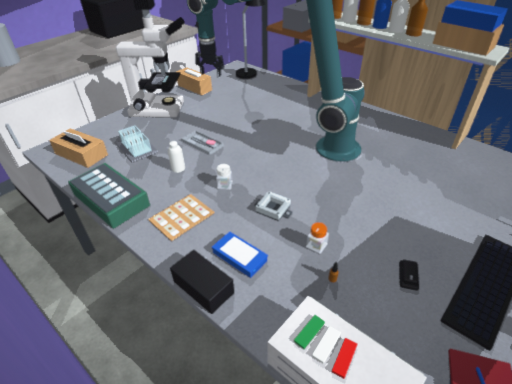

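View pics/top0.png

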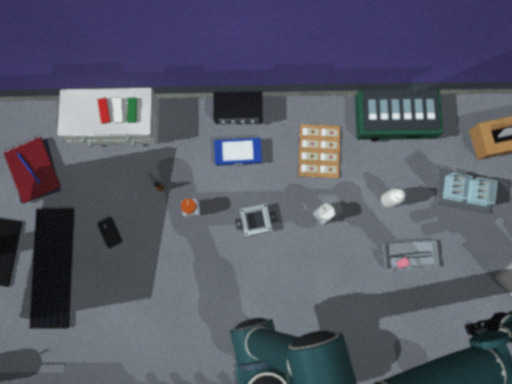

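The scene view shows the orange cap at about (318,229) and the holder at (273,206). In the top view they are at (190,207) and (257,219). Next I'll measure both.

```bash
cat > h.py <<'E'
from workcell import *
import numpy as np, cv2
from scipy.spatial.transform import Rotation as R
def ray(n,uv):
    c=get_calibration(n); uv=np.array(uv,float).reshape(-1,1,2)
    D=np.array([c["k1"],0,0,0,0.])
    s=cv2.undistortPoints(uv,c["K"],D)[:,0]
    return c["eye"],R.from_rotvec(c["orientation"]).apply(np.c_[s,np.ones(len(s))])
def plane(n,uv,z):
    e,d=ray(n,uv); return e+d*((z-e[2])/d[:,2])[:,None]
def dpt(n,uv,dep):
    e,d=ray(n,uv); return e+d*np.array(dep).reshape(-1,1)
def two(uv1,uv2):
    e1,a=ray("scene",uv1); e2,b=ray("top",uv2); a=a[0];b=b[0]
    s=np.linalg.lstsq(np.c_[a,-b],e2-e1,rcond=None)[0]
    p,q=e1+s[0]*a,e2+s[1]*b
    return (p+q)/2,np.linalg.norm(p-q)
def orange(p):
    h=cv2.cvtColor(p,cv2.COLOR_BGR2HSV)
    return cv2.inRange(h,(3,150,100),(16,255,255))
E
python3 - <<'E'
from h import *
for n,box in (("scene",(285,205,350,260)),("top",(165,185,215,230))):
    p,d=read_camera(n); x0,y0,x1,y1=box
    m=orange(p); mm=np.zeros_like(m); mm[y0:y1,x0:x1]=m[y0:y1,x0:x1]
    v,u=np.nonzero(mm); P=dpt(n,np.c_[u,v],d[v,u])
    top=P[:,2]>np.percentile(P[:,2],90)-0.006
    print(n,len(u),u.mean(),v.mean(),P.mean(0),P[:,2].min(),P[:,2].max(),"top",P[top].mean(0),P[top].min(0),P[top].max(0))
    cv2.imwrite(f"pics/{n}_jar.png",cv2.resize(p[y0:y1,x0:x1],None,fx=10,fy=10,interpolation=cv2.INTER_CUBIC))
    b=(245,185,300,225) if n=="scene" else (230,195,285,245)
    c=p[b[1]:b[3],b[0]:b[2]]
    cv2.imwrite(f"pics/{n}_hold.png",cv2.resize(c,None,fx=10,fy=10,interpolation=cv2.INTER_CUBIC))
    # holder points by depth
    v,u=np.mgrid[b[1]:b[3],b[0]:b[2]].reshape(2,-1); P=dpt(n,np.c_[u,v],d[v,u])
    k=(P[:,2]>0.028)&(P[:,2]<0.042); Q=P[k]
    print("holder",k.sum(),Q.mean(0),cv2.minAreaRect((Q[:,:2]*1000).astype(np.float32)))
    k=(P[:,2]<-.0)|(P[:,2]<0.005); print("bench z",np.median(P[k][:,2]))
    np.save(f"pics/{n}Q.npy",Q)
E
```

```text
scene 176 318.6988636363636 229.69886363636363 [0.58025487 0.27089984 0.09395302] 0.002128921896118352 0.9614547757435529 top [0.57789645 0.26925335 0.09995561] [0.54699003 0.24244602 0.08918345] [1.30478663 0.66187641 0.96145478]
holder 293 [0.52861323 0.03044096 0.03176264] ((527.3126220703125, 29.829998016357422), (103.32230377197266, 100.19795989990234), 11.426456451416016)
bench z -0.0008172170469474827
top 144 187.98611111111111 205.78472222222223 [0.56501697 0.26155229 0.10490582] 0.08461235122163235 1.6165172571952477 top [0.56360249 0.25869326 0.11496864] [0.35856706 0.01552147 0.09361167] [0.58944874 0.28778184 1.61651726]
holder 458 [0.52230323 0.03010935 0.03481511] ((522.0233154296875, 29.831130981445312), (99.02497100830078, 97.65135192871094), 11.01401138305664)
bench z 0.0005087833140694498
```

View pics/scene_jar.png

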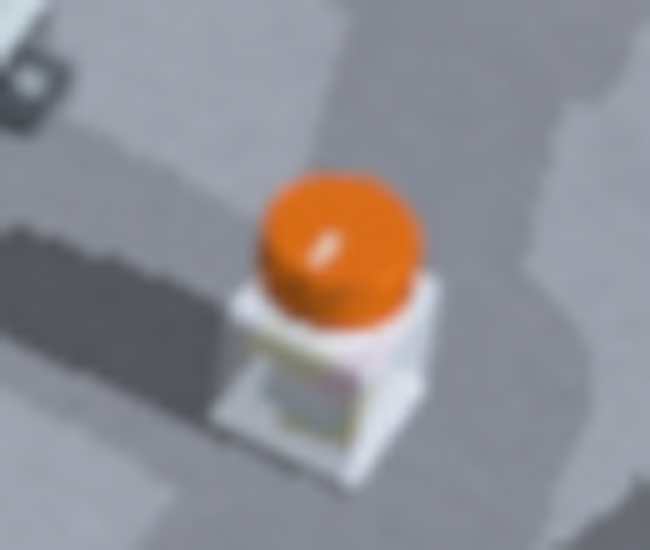

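View pics/top_jar.png

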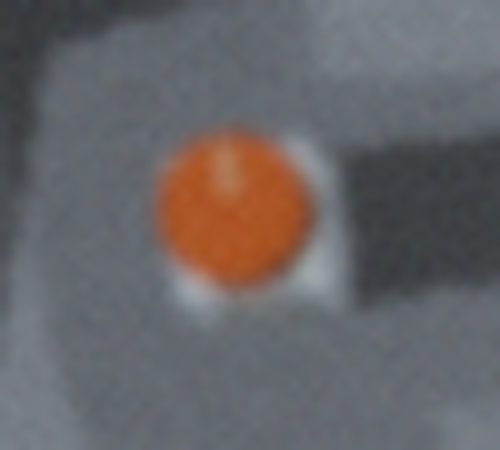

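View pics/scene_hold.png

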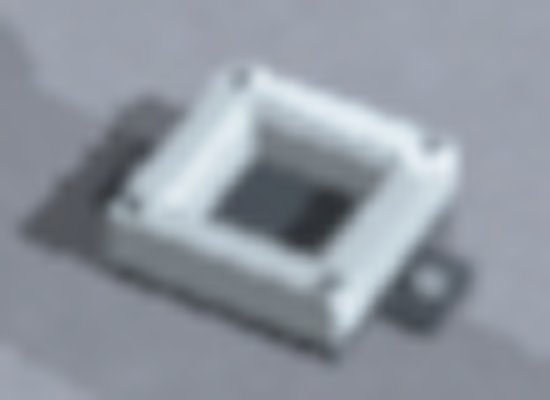

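View pics/top_hold.png

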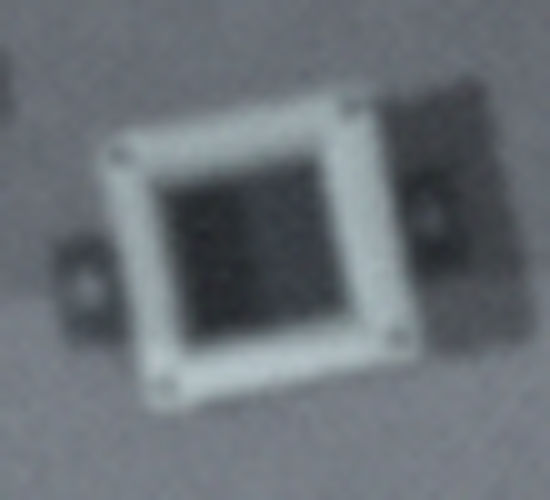

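```bash
python3 - <<'E'
from h import *
def cr(o,pts): return np.array(o)+(np.array(pts,float)+.5)/10-.5
# holder screws
def sq(P):
    c=P[:,:2].mean(0); s=[np.linalg.norm(P[i,:2]-P[(i+1)%4,:2]) for i in range(4)]
    a=[np.degrees(np.arctan2(*(P[(i+1)%4,:2]-P[i,:2])[::-1]))%90 for i in range(4)]
    return c.round(4),np.round(s,4),np.round(a,1)
print("H top",sq(plane("top",cr((230,195),[(121,153),(350,105),(400,335),(165,385)]),.034)))
print("H scene",sq(plane("scene",cr((245,185),[(240,76),(433,145),(328,282),(130,207)]),.034)))
print("H well mouth edge top",sq(plane("top",cr((230,195),[(150,180),(328,145),(362,320),(182,360)]),.034)))
# jar base
B=plane("scene",cr((285,205),[(212,412),(352,488),(425,390)]),0)
print("jar base",B.round(4),np.linalg.norm(B[0]-B[1]),np.linalg.norm(B[2]-B[1]),(B[0]+B[2])[:2]/2,
 [np.degrees(np.arctan2(*(B[i]-B[1])[[1,0]])) for i in (0,2)])
# cap top by two views
for n,o,c in (("scene",(285,205),(341,232)),("top",(165,185),(236,208))):
    print(n,"cap top",plane(n,cr(o,[c]),.092))
print(two(cr((285,205),[(341,232)]),cr((165,185),[(236,208)])))
# dash
print("dash scene",plane("scene",cr((285,205),[(325,252),(341,232)]),.092))
print("dash top",plane("top",cr((165,185),[(224,160),(230,190)]),.092))
# cap circle extents by depth-top mask
p,d=read_camera("top");m=orange(p);m[:,:165]=0;m[:,215:]=0;m[:185]=0;m[230:]=0
cs=max(cv2.findContours(m,0,1)[0],key=cv2.contourArea);c,r=cv2.minEnclosingCircle(cs);print(c,r,plane("top",[c],.092))
M=cv2.moments(m,True);print(M['m10']/M['m00'],M['m01']/M['m00'],plane("top",[(M['m10']/M['m00'],M['m01']/M['m00'])],.09))
for n in("top","scene"):
    e=get_calibration(n)["eye"]
# neighbours
p,d=read_camera("top")
v,u=np.mgrid[130:280:1,90:430].reshape(2,-1);P=dpt("top",np.c_[u,v],d[v,u])
k=((P[:,2]>.012)&(d[v,u]>0)).astype(np.uint8).reshape(150,340)
nn,l,st,ce=cv2.connectedComponentsWithStats(k)
Pg=P.reshape(150,340,3)
for i in range(1,nn):
    if st[i,4]>15:
        q=Pg[l==i]; print(st[i,4],ce[i].round()+[90,130],q.min(0).round(3),q.max(0).round(3))
s=read_state();print(s['time'],R.from_rotvec(s['tcp_rot']).as_matrix().round(3))
E
```

```text
H top (array([0.5239, 0.0302]), array([0.0842, 0.0848, 0.0858, 0.085 ]), array([11.2, 11.3, 11.3, 10.2]))
H scene (array([0.524 , 0.0294]), array([0.0847, 0.0864, 0.0845, 0.0863]), array([11.6, 11. , 11.5, 11.2]))
H well mouth edge top (array([0.5214, 0.0315]), array([0.0652, 0.0642, 0.0659, 0.0658]), array([10.4, 10.1, 11.8,  9.5]))
jar base [[0.5945 0.2371 0.    ]
 [0.5912 0.2935 0.    ]
 [0.538  0.2884 0.    ]] 0.056428499072264965 0.05339903172716772 [0.56628722 0.26274886] [np.float64(-86.60534791781915), np.float64(-174.4954300492637)]
scene cap top [[0.57148832 0.26503285 0.092     ]]
top cap top [[0.56842734 0.26316407 0.092     ]]
(array([0.56886649, 0.26364367, 0.08890959]), np.float64(5.244534043744826e-05))
dash scene [[0.58240869 0.26609159 0.092     ]
 [0.57148832 0.26503285 0.092     ]]
dash top [[0.58536146 0.26752527 0.092     ]
 [0.5747782  0.26532132 0.092     ]]
(187.96807861328125, 205.77659606933594) 7.074770450592041 [[0.56693855 0.26378382 0.092     ]]
187.93055555555554 205.72222222222223 [[0.56740475 0.26424248 0.09      ]]
949 [123. 137.] [0.801 0.394 0.012
[... 721 characters left out ...]
0.012] [ 0.726 -0.229  0.019]
68 [159. 186.] [0.636 0.368 0.012] [0.663 0.394 0.092]
334 [393. 197.] [ 0.563 -0.488  0.012] [ 0.622 -0.429  0.146]
302 [190. 207.] [0.537 0.232 0.012] [0.597 0.291 0.105]
290 [325. 213.] [ 0.504 -0.252  0.013] [ 0.579 -0.179  0.1  ]
528 [255. 220.] [ 0.467 -0.025  0.012] [0.577 0.086 0.045]
446 [109. 232.] [0.427 0.517 0.012] [0.54  0.61  0.041]
16 [385. 247.] [ 0.401 -0.442  0.012] [ 0.432 -0.428  0.026]
23 [385. 263.] [ 0.337 -0.435  0.013] [ 0.386 -0.426  0.029]
17 [398. 269.] [ 0.339 -0.504  0.013] [ 0.34  -0.448  0.024]
17 [416. 268.] [ 0.342 -0.568  0.013] [ 0.343 -0.512  0.027]
0.3 [[-0.     0.276 -0.961]
 [ 0.001 -0.961 -0.276]
 [-1.    -0.001 -0.   ]]
```

The holder measures (0.524, 0.030) at yaw 11.2°, and both views agree. The screw square is about 85 mm and consistent. The jar is at about (0.568, 0.264) at yaw about 4.5°, with the cap top at 0.089 to 0.092. I'll travel above it at z 0.19 next.

```bash
python3 -m creep '[[0,[6,14,0],0],[0,[12,28,0],0],[0,[16,38,0],0],[0,[16,38,0],0],[0,[16,38,0],0],[0,[16,38,0],0],[0,[16,38,0],0],[0,[16,38,0],0]]' 60
python3 -m creep '[[0,[16,38,0],0],[0,[16,38,0],0],[0,[16,38,0],0],[0,[16,38,0],0],[0,[16,38,0],0],[0,[16,38,0],0],[0,[16,38,0],0],[0,[16,38,0],0]]'
```

```text
time: 0.97
tool_pos: [0.3007, -0.3769, 0.194]
tcp_rot: [2.072, 0.291, -2.071]
wrist_force: [1.2, 0.4, -0.2]
width: 1.001
time: 1.63
tool_pos: [0.4288, -0.0728, 0.1944]
tcp_rot: [2.073, 0.291, -2.07]
wrist_force: [0.5, -0.8, -0.3]
width: 1.003
```

```bash
python3 -m creep '[[0,[16,38,0],0],[0,[16,38,0],0],[0,[16,38,0],0],[0,[16,38,0],0],[0,[16,38,0],0],[0,[14,34,0],0],[0,[8,20,0],0],[0,[4,10,0],0]]'
python3 -m creep '[[0,[2,4,0],0],[0,[0,0,0],0],[0,[0,0,0],0],[0,[0,0,0],0],[0,[0,0,0],0],[0,[0,0,0],0],[0,[0,0,0],0],[0,[0,0,0],0]]'
```

```text
time: 2.3
tool_pos: [0.5351, 0.1823, 0.1939]
tcp_rot: [2.071, 0.295, -2.07]
wrist_force: [-0.5, 0.0, -0.3]
width: 1.003
time: 2.97
tool_pos: [0.5364, 0.1827, 0.1941]
tcp_rot: [2.072, 0.291, -2.072]
wrist_force: [-0.8, -0.4, 0.3]
width: 0.999
```

```bash
python3 -m creep '[[0,[6,15,0],0],[0,[12,30,0],0],[0,[10,26,0],0],[0,[3.6,10.3,0],0],[0,[0,0,-15],0],[0,[0,0,-20],0],[0,[0,0,-20],0],[0,[0,0,-10],0]]'
python3 - <<'E'
from h import *
for n in("scene","top"):
    p,d=read_camera(n); b=(270,160,370,260) if n=="scene" else (140,160,240,260)
    cv2.imwrite(f"pics/{n}1.png",cv2.resize(p[b[1]:b[3],b[0]:b[2]],None,fx=6,fy=6,interpolation=cv2.INTER_CUBIC))
print(read_state()['tool_pos'])
E
```

```text
time: 3.63
tool_pos: [0.5664, 0.2645, 0.126]
tcp_rot: [2.067, 0.291, -2.075]
wrist_force: [-1.2, -0.7, -0.1]
width: 0.998
[0.565941   0.26393583 0.12600533]
```

View pics/scene1.png

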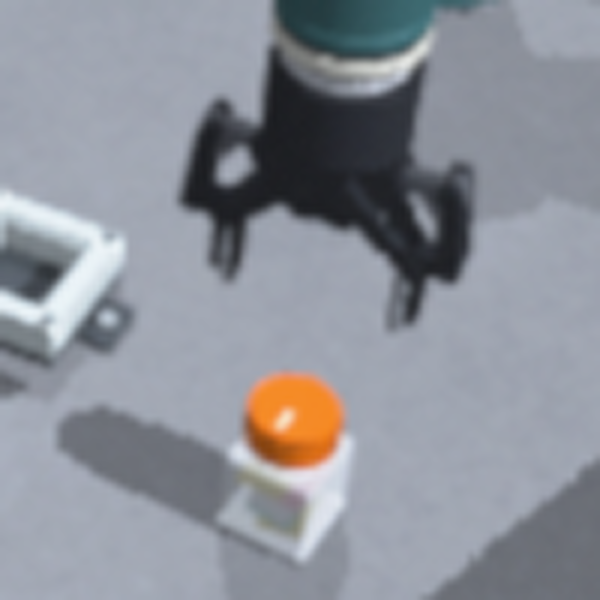

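View pics/top1.png

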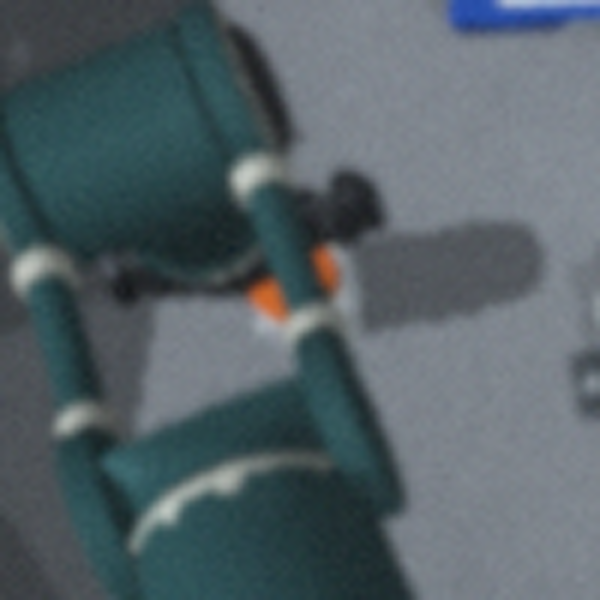

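The scene view shows the open fingers above the cap: tips at crop (228,275) and (402,325), cap at (295,418). I'll cross-check the camera against the TCP.

```bash
python3 - <<'E'
from h import *
P=plane("scene",[(270+228/6,160+275/6),(270+402/6,160+325/6)],.139);print(P,P.mean(0))
p,d=read_camera("scene");m=orange(p);m[:,:300]=0;m[:,340:]=0;m[:210]=0;m[245:]=0
v,u=np.nonzero(m);print(u.min(),u.max(),v.min(),v.max())
# ellipse width: cap silhouette left/right -> centre column; top edge = far rim
c=(u.min()+u.max())/2
h=plane("scene",[(c,v.min()-.5)],.092)[0]; e=get_calibration("scene")["eye"]
w=e-h;w[2]=0;w/=np.linalg.norm(w);print("far rim",h,"centre",h+w*.026)
print(plane("scene",[(u.min()-.5,230),(u.max()+.5,230)],.092))
E
```

```text
[[0.55057896 0.20271458 0.139     ]
 [0.52200686 0.29804125 0.139     ]] [0.53629291 0.25037792 0.139     ]
311 326 223 237
far rim [0.55167795 0.25101298 0.092     ] centre [0.57450225 0.26346493 0.092     ]
[[0.5972771  0.2502417  0.092     ]
 [0.56323774 0.29050953 0.092     ]]
```

```bash
python3 - <<'E'
from h import *
print(read_state()['tool_pos'])
p,d=read_camera("scene")
b=(295,170,355,250)
v,u=np.mgrid[b[1]:b[3],b[0]:b[2]].reshape(2,-1)
P=dpt("scene",np.c_[u,v],d[v,u]); g=p[v,u].max(1)
k=(g<75)&(P[:,2]>.1)&(d[v,u]>0)
Q=P[k];print(k.sum(),Q[:,2].min())
for z in np.arange(.12,.27,.01):
    q=Q[(Q[:,2]>=z)&(Q[:,2]<z+.01)]
    if len(q): print(round(z,2),len(q),q.min(0).round(3),q.max(0).round(3),q.mean(0).round(3))
cv2.imwrite("pics/scene2.png",cv2.resize(p[160:260,270:370],None,fx=6,fy=6,interpolation=cv2.INTER_CUBIC))
E
```

```text
[0.56716895 0.26435029 0.12789479]
840 0.18482799349606327
0.18 1 [0.576 0.22  0.185] [0.576 0.22  0.185] [0.576 0.22  0.185]
0.19 6 [0.555 0.221 0.19 ] [0.587 0.317 0.2  ] [0.57  0.27  0.194]
0.2 7 [0.551 0.222 0.202] [0.582 0.319 0.207] [0.565 0.29  0.205]
0.21 9 [0.556 0.217 0.21 ] [0.591 0.321 0.22 ] [0.571 0.285 0.215]
0.22 45 [0.547 0.203 0.221] [0.6   0.331 0.23 ] [0.577 0.258 0.227]
0.23 69 [0.539 0.2   0.23 ] [0.602 0.336 0.24 ] [0.57  0.282 0.234]
0.24 86 [0.545 0.202 0.24 ] [0.602 0.335 0.25 ] [0.576 0.273 0.244]
0.25 66 [0.549 0.205 0.25 ] [0.601 0.334 0.26 ] [0.582 0.272 0.255]
0.26 101 [0.547 0.203 0.26 ] [0.603 0.334 0.27 ] [0.582 0.27  0.265]
0.27 93 [0.559 0.206 0.27 ] [0.601 0.334 0.28 ] [0.578 0.275 0.275]
```

View pics/scene2.png

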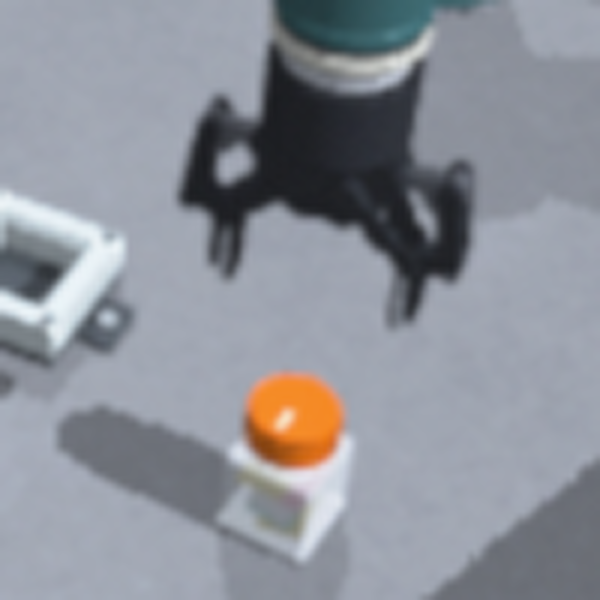

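```bash
python3 - <<'E'
from h import *
def proj(n,P):
    c=get_calibration(n);Rm=R.from_rotvec(c["orientation"]).as_matrix().T
    return cv2.projectPoints(np.array(P,float),Rm,-Rm@c["eye"],c["K"],np.array([c["k1"],0,0,0,0]))[0][:,0]
t=np.array([.567,.2643,.127]);y=np.array([.276,-.961,0])
pts=[t,t+[0,0,.019],t+[0,0,.073]]+[t+y*s*.0425+[0,0,z] for s in(1,-1) for z in(.013,.032,.063)]
print(((proj("scene",pts)-[270,160])*6).round())
p,d=read_camera("scene")
for (a,b) in [(228,270),(225,250),(402,318),(405,290),(320,210),(320,150)]:
    u,v=int(270+a/6),int(160+b/6);print(a,b,d[v,u],p[v,u],dpt("scene",[(u,v)],[d[v,u]]).round(3))
print(read_state()['time'],read_state()['q'])
E
```

```text
[[302. 357.]
 [305. 332.]
 [315. 259.]
 [229. 318.]
 [232. 292.]
 [236. 250.]
 [380. 363.]
 [385. 338.]
 [392. 296.]]
228 270 1.400285 [107  99  96] [[0.42  0.123 0.001]]
225 250 1.1197585 [99 92 88] [[0.593 0.223 0.203]]
402 318 1.3687649 [129 120 114] [[ 0.383  0.233 -0.001]]
405 290 1.0907553 [100  93  88] [[0.563 0.313 0.206]]
320 210 1.0737164 [57 52 50] [[0.582 0.27  0.247]]
320 150 1.0141419 [42 36 34] [[0.607 0.28  0.308]]
3.8833 [ 3.96136810e-01  2.20031635e-01  1.77861199e+00 -3.50096081e-06
  1.14116201e+00  1.68718553e+00]
```

The image puts the finger tips at about z 0.185, but the reported TCP implies 0.139. I'll take a small safe step down and look again to settle it.

```bash
python3 -m creep '[[0,[0,0,-10],0],[0,[0,0,-10],0],[0,[0,0,0],0],[0,[0,0,0],0],[0,[0,0,0],0],[0,[0,0,0],0],[0,[0,0,0],0],[0,[0,0,0],0]]'
python3 - <<'E'
from h import *
p,d=read_camera("scene")
b=(295,170,355,250)
v,u=np.mgrid[b[1]:b[3],b[0]:b[2]].reshape(2,-1)
P=dpt("scene",np.c_[u,v],d[v,u]); g=p[v,u].max(1)
k=(P[:,2]>.1)&(d[v,u]>0)&(P[:,2]<.24); Q=P[k]
for z in np.arange(.10,.24,.01):
    q=Q[(Q[:,2]>=z)&(Q[:,2]<z+.01)]
    if len(q): print(round(z,2),len(q),q.min(0).round(3),q.max(0).round(3))
cv2.imwrite("pics/scene3.png",cv2.resize(p[160:260,270:370],None,fx=6,fy=6,interpolation=cv2.INTER_CUBIC))
E
```

```text
time: 4.55
tool_pos: [0.5683, 0.2647, 0.1094]
tcp_rot: [2.072, 0.292, -2.071]
wrist_force: [-0.1, 0.1, 0.0]
width: 1.002
0.15 1 [0.561 0.312 0.16 ] [0.561 0.312 0.16 ]
0.16 13 [0.561 0.219 0.161] [0.594 0.318 0.169]
0.17 26 [0.556 0.212 0.171] [0.595 0.318 0.18 ]
0.18 27 [0.551 0.211 0.18 ] [0.594 0.319 0.189]
0.19 19 [0.559 0.213 0.191] [0.594 0.319 0.2  ]
0.2 38 [0.546 0.2   0.201] [0.604 0.336 0.21 ]
0.21 89 [0.542 0.199 0.21 ] [0.605 0.336 0.22 ]
0.22 104 [0.542 0.199 0.22 ] [0.605 0.336 0.23 ]
0.23 75 [0.547 0.2   0.23 ] [0.603 0.335 0.24 ]
```

View pics/scene3.png

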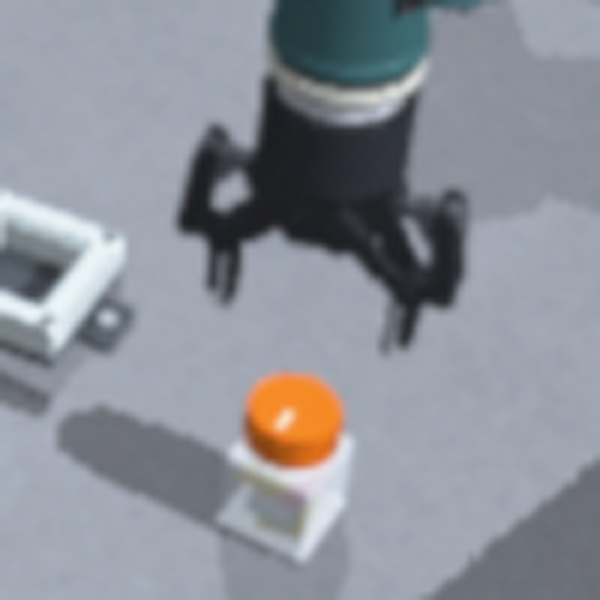

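Still about 38 mm apart. Shutting the fingers here in free air will show where the TCP really is.

```bash
python3 -m creep '[[255,[0,0,0],0],[255,[0,0,0],0],[255,[0,0,0],0],[255,[0,0,0],0],[255,[0,0,0],0],[255,[0,0,0],0],[255,[0,0,0],0],[255,[0,0,0],0]]'
python3 - <<'E'
from h import *
p,d=read_camera("scene")
b=(295,170,355,250)
v,u=np.mgrid[b[1]:b[3],b[0]:b[2]].reshape(2,-1)
P=dpt("scene",np.c_[u,v],d[v,u])
k=(P[:,2]>.1)&(d[v,u]>0)&(P[:,2]<.24); Q=P[k]
for z in np.arange(.10,.24,.01):
    q=Q[(Q[:,2]>=z)&(Q[:,2]<z+.01)]
    if len(q): print(round(z,2),len(q),q.min(0).round(3),q.max(0).round(3))
cv2.imwrite("pics/scene4.png",cv2.resize(p[160:260,270:370],None,fx=6,fy=6,interpolation=cv2.INTER_CUBIC))
E
```

```text
time: 5.27
tool_pos: [0.568, 0.2646, 0.109]
tcp_rot: [2.071, 0.292, -2.072]
wrist_force: [-0.3, -0.0, -0.4]
width: -0.003
0.14 1 [0.578 0.268 0.15 ] [0.578 0.268 0.15 ]
0.15 15 [0.561 0.256 0.152] [0.582 0.277 0.159]
0.16 22 [0.565 0.252 0.16 ] [0.583 0.278 0.17 ]
0.17 18 [0.565 0.255 0.17 ] [0.582 0.277 0.18 ]
0.18 22 [0.569 0.249 0.182] [0.584 0.282 0.19 ]
0.19 51 [0.563 0.23  0.19 ] [0.592 0.299 0.2  ]
0.2 74 [0.551 0.227 0.2  ] [0.594 0.303 0.21 ]
0.21 65 [0.55  0.218 0.21 ] [0.596 0.315 0.22 ]
0.22 62 [0.562 0.213 0.22 ] [0.598 0.321 0.23 ]
0.23 107 [0.546 0.205 0.23 ] [0.601 0.324 0.24 ]
```

View pics/scene4.png

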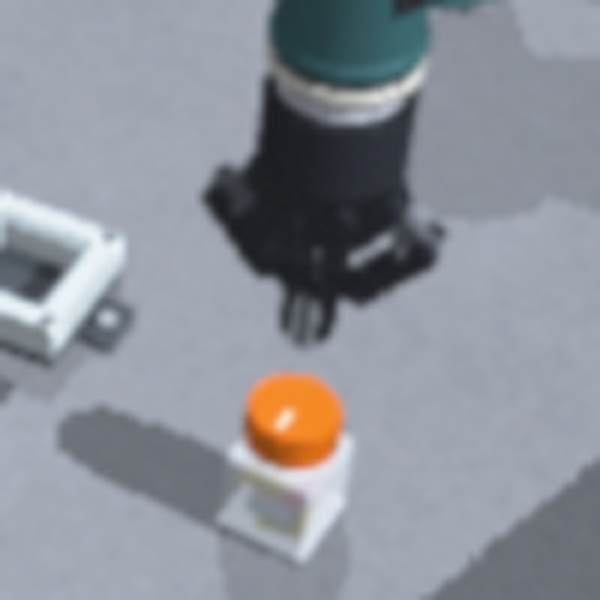

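```bash
python3 - <<'E'
from h import *
for s in [(205,150),(215,110),(195,195)]:
    print(two((270+s[0]/6,160+s[1]/6),(140+357/6,160+203/6)))
for s in [(460,180),(465,220),(445,275)]:
    print(two((270+s[0]/6,160+s[1]/6),(140+125/6,160+280/6)))
E
python3 -m creep '[[0,[0,0,0],0],[0,[0,0,0],0],[0,[0,0,0],0],[0,[0,0,0],0],[0,[0,0,-5],0],[0,[0,0,-10],0],[0,[0,0,-10],0],[0,[0,0,0],0]]'
python3 - <<'E'
from h import *
p,d=read_camera("scene")
cv2.imwrite("pics/scene5.png",cv2.resize(p[160:260,270:370],None,fx=6,fy=6,interpolation=cv2.INTER_CUBIC))
E
```

```text
(array([0.5828809 , 0.20171243, 0.25012955]), np.float64(0.0012557334926978408))
(array([0.57807257, 0.20021136, 0.27298496]), np.float64(0.00262085028253041))
(array([0.58824032, 0.20371198, 0.22388295]), np.float64(0.00506866142850839))
(array([0.54023452, 0.32083523, 0.26792317]), np.float64(0.004257328820960453))
(array([0.54245704, 0.32694154, 0.24649762]), np.float64(0.007140988564476883))
(array([0.54890496, 0.32992014, 0.21510197]), np.float64(0.0020558034746304067))
time: 5.98
tool_pos: [0.5656, 0.2636, 0.0804]
tcp_rot: [2.065, 0.29, -2.076]
wrist_force: [-0.2, -1.5, -1.0]
width: 1.0
```

View pics/scene5.png

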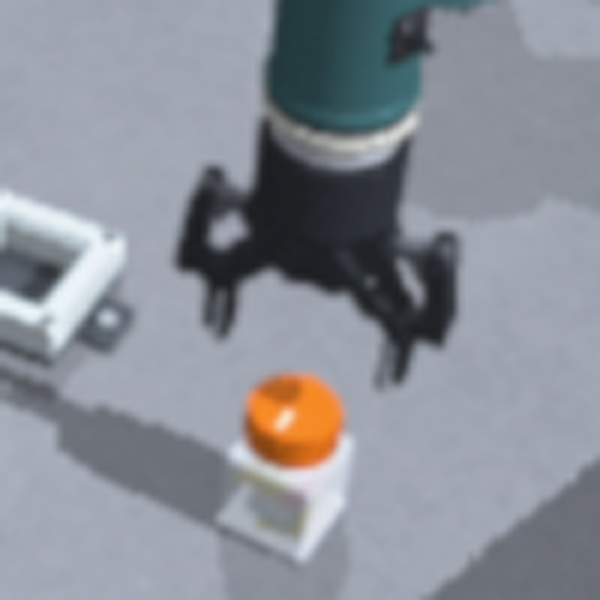

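The tips are still well above the cap in the image, at (217,335) and (390,385), and the triangulated knuckles say the same. So reported z reads about 38 mm lower than reality, while x and y agree. I'll keep descending in safe steps, steering by the image.

```bash
python3 -m creep '[[0,[0,0,-8],0],[0,[0,0,-10],0],[0,[0,0,-6],0],[0,[0,0,0],0],[0,[0,0,0],0],[0,[0,0,0],0],[0,[0,0,0],0],[0,[0,0,0],0]]'
python3 - <<'E'
from h import *
p,d=read_camera("scene")
b=(295,190,355,250)
v,u=np.mgrid[b[1]:b[3],b[0]:b[2]].reshape(2,-1)
P=dpt("scene",np.c_[u,v],d[v,u])
k=(P[:,2]>.06)&(d[v,u]>0)&(P[:,2]<.18)&(p[v,u].max(1)<115); Q=P[k]
for z in np.arange(.06,.18,.01):
    q=Q[(Q[:,2]>=z)&(Q[:,2]<z+.01)]
    if len(q): print(round(z,2),len(q),q.min(0).round(3),q.max(0).round(3))
cv2.imwrite("pics/scene6.png",cv2.resize(p[160:260,270:370],None,fx=6,fy=6,interpolation=cv2.INTER_CUBIC))
print(read_state()['torque'])
E
```

```text
time: 6.7
tool_pos: [0.5685, 0.2648, 0.0606]
tcp_rot: [2.073, 0.292, -2.071]
wrist_force: [-0.1, 0.1, -0.2]
width: 1.003
0.11 3 [0.579 0.221 0.113] [0.587 0.223 0.12 ]
0.12 15 [0.558 0.215 0.122] [0.596 0.319 0.129]
0.13 16 [0.56  0.214 0.131] [0.594 0.319 0.139]
0.14 16 [0.554 0.216 0.141] [0.594 0.318 0.149]
0.15 26 [0.552 0.205 0.151] [0.596 0.334 0.16 ]
0.16 88 [0.541 0.201 0.16 ] [0.603 0.337 0.17 ]
0.17 83 [0.542 0.2   0.17 ] [0.602 0.335 0.18 ]
[-0.02501448 -0.00068667  0.00601755]
```

View pics/scene6.png

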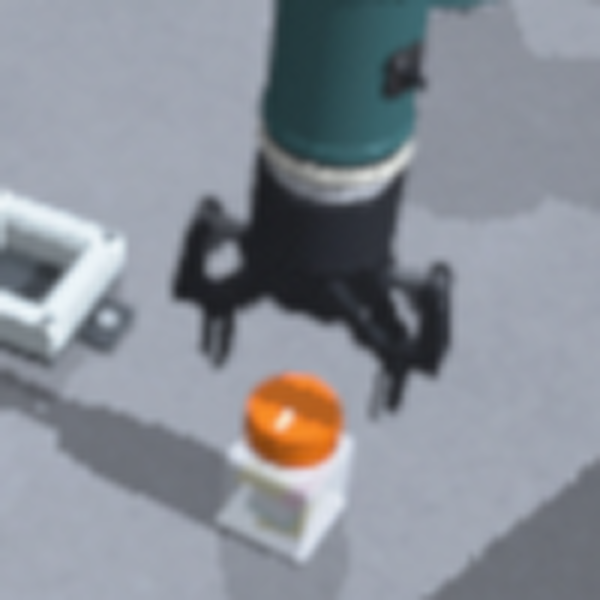

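At reported z 0.0606 the tips measure about 0.111, so the offset is steady at 37 to 39 mm. I'll go down to reported 0.022, where the tips should be about 0.065 once closed on the cap, and look before closing.

```bash
python3 -m creep '[[0,[0,-0.5,-7],0],[0,[0,0,-8],0],[0,[0,0,-8],0],[0,[0,0,-7],0],[0,[0,0,-5],0],[0,[0,0,-3],0],[0,[0,0,0],0],[0,[0,0,0],0]]'
python3 - <<'E'
from h import *
p,d=read_camera("scene")
b=(295,200,355,260)
v,u=np.mgrid[b[1]:b[3],b[0]:b[2]].reshape(2,-1)
P=dpt("scene",np.c_[u,v],d[v,u])
k=(P[:,2]>.04)&(d[v,u]>0)&(P[:,2]<.13)&(p[v,u].max(1)<115); Q=P[k]
for z in np.arange(.04,.13,.01):
    q=Q[(Q[:,2]>=z)&(Q[:,2]<z+.01)]
    if len(q): print(round(z,2),len(q),q.min(0).round(3),q.max(0).round(3))
cv2.imwrite("pics/scene7.png",cv2.resize(p[160:260,270:370],None,fx=6,fy=6,interpolation=cv2.INTER_CUBIC))
print(read_state()['torque'])
E
```

```text
time: 7.42
tool_pos: [0.5679, 0.264, 0.0217]
tcp_rot: [2.071, 0.292, -2.072]
wrist_force: [0.4, 0.1, 0.7]
width: 1.003
0.07 3 [0.579 0.22  0.076] [0.59  0.224 0.079]
0.08 15 [0.558 0.214 0.081] [0.592 0.317 0.089]
0.09 13 [0.553 0.214 0.09 ] [0.595 0.318 0.1  ]
0.1 15 [0.56  0.212 0.102] [0.595 0.319 0.109]
0.11 22 [0.55  0.206 0.11 ] [0.596 0.331 0.12 ]
0.12 79 [0.54  0.198 0.12 ] [0.603 0.336 0.13 ]
[0.04907146 0.02127371 0.01991477]
```

View pics/scene7.png

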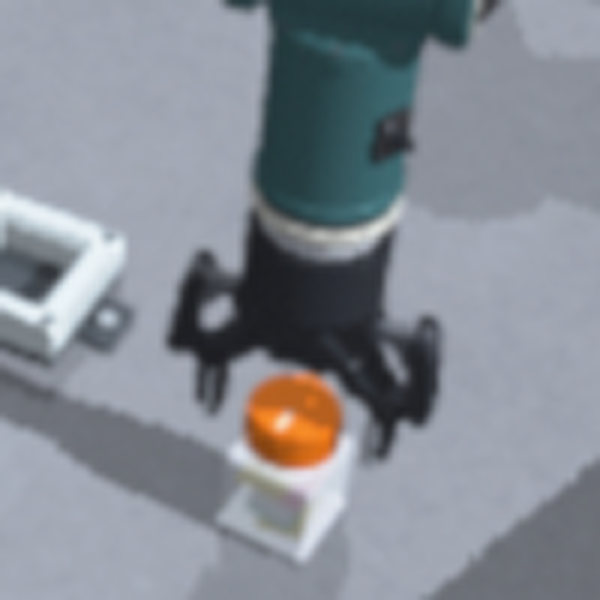

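The tips straddle the cap at (212,408) and (375,458), at z about 0.075. I'll go 4 mm lower, then close.

```bash
python3 -m creep '[[0,[0,0,-2],0],[0,[0,0,-2],0],[0,[0,0,0],0],[60,[0,0,0],0],[80,[0,0,0],0],[90,[0,0,0],0],[100,[0,0,0],0],[110,[0,0,0],0]]' 60
python3 -m creep '[[255,[0,0,0],0],[255,[0,0,0],0],[255,[0,0,0],0],[255,[0,0,0],0],[255,[0,0,0],0],[255,[0,0,0],0],[255,[0,0,0],0],[255,[0,0,0],0]]' 80
python3 - <<'E'
from h import *
p,d=read_camera("scene")
cv2.imwrite("pics/scene8.png",cv2.resize(p[160:260,270:370],None,fx=6,fy=6,interpolation=cv2.INTER_CUBIC))
s=read_state();print(s['torque'],s['tool_pos'],s['q'])
E
```

```text
time: 8.13
tool_pos: [0.5686, 0.2643, 0.0195]
tcp_rot: [2.073, 0.292, -2.07]
wrist_force: [-1.5, -1.8, 7.2]
width: 0.598
time: 8.8
tool_pos: [0.5686, 0.2642, 0.0196]
tcp_rot: [2.073, 0.292, -2.07]
wrist_force: [-2.7, -0.8, 6.5]
width: 0.594
[-0.17321947  0.35362888  0.01523179] [0.56863674 0.26425777 0.01962274] [ 3.95354465e-01  3.31956545e-01  1.86124220e+00 -9.32706437e-05
  9.47148093e-01  1.68640635e+00]
```

View pics/scene8.png

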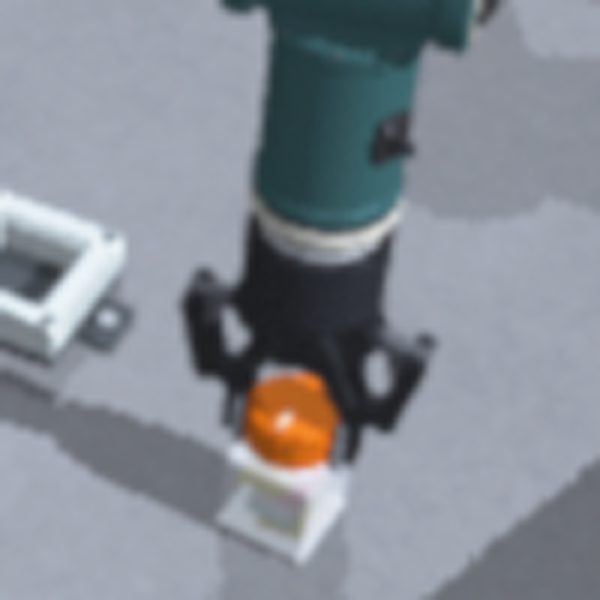

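The grip is on the cap (width 0.594, about 50 mm), but with 7 N of upward force. The tips may be resting on the jar's shoulder, so I'll ease open, rise 3 mm and re-grip.

```bash
python3 -m creep '[[70,[0,0,0],0],[70,[0,0,0],0],[70,[0,0,3],0],[70,[0,0,0],0],[255,[0,0,0],0],[255,[0,0,0],0],[255,[0,0,0],0],[255,[0,0,0],0]]' 80
python3 - <<'E'
from h import *
s=read_state();print(s['torque'],s['tool_pos'],s['wrist_force'],s['width'])
E
```

```text
time: 9.52
tool_pos: [0.5683, 0.2641, 0.0216]
tcp_rot: [2.072, 0.292, -2.071]
wrist_force: [-1.0, -0.9, 5.8]
width: 0.593
[-0.19775645  0.27678822 -0.02960335] [0.56827217 0.26411105 0.02158608] [-0.95393499 -0.88453438  5.80040879] 0.5931419456695625
```

The force is unchanged after rising, so it comes from the pads' closing sweep and not from the shoulder. I'll lift.

```bash
python3 -m creep '[[255,[0,0,3],0],[255,[0,0,8],0],[255,[0,0,12],0],[255,[0,0,14],0],[255,[0,0,14],0],[255,[0,0,10],0],[255,[0,0,4],0],[255,[0,0,0],0]]'
python3 -m creep '[[255,[-2,-12,0],0.02],[255,[-5,-26,0],0.02],[255,[-7,-36,0],0.02],[255,[-7,-38,0],0.02],[255,[-7,-38,0],0.02],[255,[-7,-36,0],0.01],[255,[-5,-26,0],0],[255,[-2,-12,0],0]]'
python3 -m creep '[[255,[-2,-8,0],0],[255,[0,-2,0],0],[255,[0,0,0],0],[255,[0,0,0],0],[255,[0,0,0],0],[255,[0,0,0],0],[255,[0,0,0],0],[255,[0,0,0],0]]'
python3 - <<'E'
from h import *
s=read_state();print(s['torque'],s['tool_pos'],s['wrist_force'],s['width'])
for n in("scene","top"):
    p,d=read_camera(n); b=(220,140,320,240) if n=="scene" else (210,160,310,260)
    cv2.imwrite(f"pics/{n}9.png",cv2.resize(p[b[1]:b[3],b[0]:b[2]],None,fx=6,fy=6,interpolation=cv2.INTER_CUBIC))
E
```

```text
time: 10.18
tool_pos: [0.5696, 0.2647, 0.0886]
tcp_rot: [2.076, 0.293, -2.068]
wrist_force: [0.5, -0.5, -3.0]
width: 0.598
time: 10.85
tool_pos: [0.5241, 0.0369, 0.0852]
tcp_rot: [2.006, 0.393, -2.011]
wrist_force: [-0.9, -0.2, -1.5]
width: 0.589
time: 11.52
tool_pos: [0.5241, 0.0307, 0.0859]
tcp_rot: [2.007, 0.397, -2.007]
wrist_force: [-0.6, 0.5, -2.4]
width: 0.595
[-0.00737217  0.02873918  0.0491627 ] [0.52409725 0.03068317 0.08593089] [-0.63178641  0.45475732 -2.37282336] 0.5949974729833168
```

View pics/scene9.png

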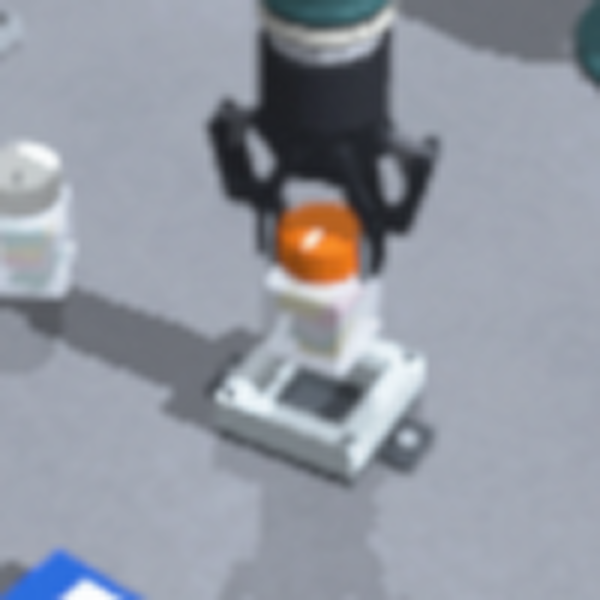

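View pics/top9.png

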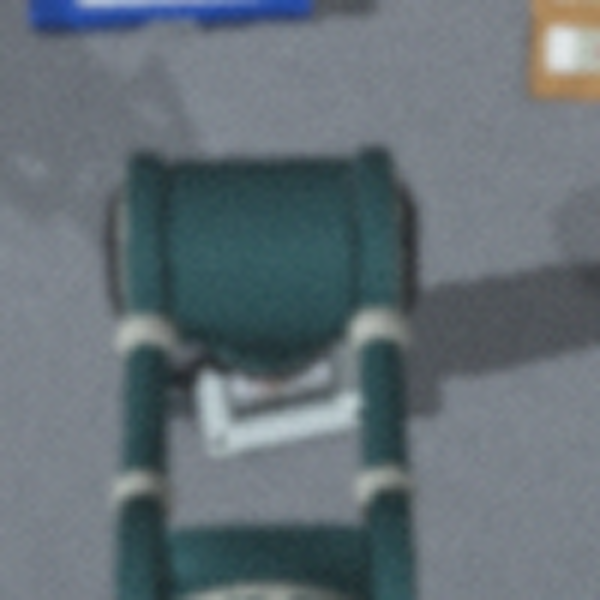

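The jar hangs over the holder, its lower edge around crop (283,345) to (345,370). I'll zoom in to measure it.

```bash
python3 - <<'E'
from h import *
p,d=read_camera("scene"); b=(250,165,300,225)
cv2.imwrite("pics/scene10.png",cv2.resize(p[165:222,252:296],None,fx=10,fy=10,interpolation=cv2.INTER_CUBIC))
E
```

```text
(no output)
```

View pics/scene10.png

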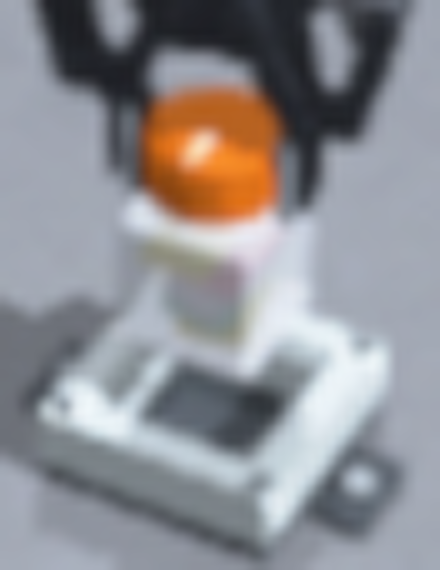

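```bash
python3 - <<'E'
from h import *
def cr(pts): return np.array((252,165))+(np.array(pts,float)+.5)/10-.5
B=plane("scene",cr([(126,212),(252,266),(318,212)]),.124)
print(B.round(4),np.linalg.norm(B[0]-B[1]),np.linalg.norm(B[2]-B[1]),(B[0]+B[2])/2,[np.degrees(np.arctan2(*(B[i]-B[1])[[1,0]])) for i in (0,2)])
print("front bottom",plane("scene",cr([(243,374)]),.064))
print("cap top", plane("scene",cr([(215,140)]),.156))
D=plane("scene",cr([(195,158),(212,132)]),.156);print("dash",np.degrees(np.arctan2(*(D[0]-D[1])[[1,0]])))
a=np.radians(11.2+45)
print("expected front corner", .524+.0396*np.cos(a),.030+.0396*np.sin(a))
E
```

```text
[[0.5524 0.0108 0.124 ]
 [0.5462 0.0647 0.124 ]
 [0.5075 0.0642 0.124 ]] 0.054275137838184655 0.03872108291877296 [0.52994545 0.03751968 0.124     ] [np.float64(-83.37975644397133), np.float64(-179.2063000075169)]
front bottom [[0.54134484 0.05785579 0.064     ]]
cap top [[0.53023404 0.03405606 0.156     ]]
dash 17.312522836803982
expected front corner 0.5460293063738121 0.06290698498326341
```

The front shoulder corner reads (0.546, 0.065) against an expected (0.546, 0.063), and the yaw is consistent with about 11°. I'll lower it to the bevel slowly.

```bash
python3 -m creep '[[255,[0,-0.5,-4],0],[255,[0,0,-6],0],[255,[0,0,-6],0],[255,[0,0,-5],0],[255,[0,0,-4],0],[255,[0,0,-4],0],[255,[0,0,-3],0],[255,[0,0,-2],0]]'
python3 -m creep '[[255,[0,0,-2],0],[255,[0,0,-2],0],[255,[0,0,-1],0],[255,[0,0,-1],0],[255,[0,0,-1],0],[255,[0,0,0],0],[255,[0,0,0],0],[255,[0,0,0],0]]'
python3 - <<'E'
from h import *
s=read_state();print(s['torque'],s['tool_pos'],s['wrist_force'],s['width'])
p,d=read_camera("scene")
cv2.imwrite("pics/scene11.png",cv2.resize(p[165:222,252:296],None,fx=10,fy=10,interpolation=cv2.INTER_CUBIC))
E
```

```text
time: 12.33
tool_pos: [0.5237, 0.0295, 0.0513]
tcp_rot: [2.007, 0.396, -2.009]
wrist_force: [-0.5, -0.8, -2.5]
width: 0.593
time: 13.0
tool_pos: [0.5241, 0.0296, 0.0451]
tcp_rot: [2.008, 0.396, -2.008]
wrist_force: [-1.3, 0.0, -2.2]
width: 0.599
[ 0.00571261  0.05167695 -0.01488713] [0.52405826 0.02957353 0.04507429] [-1.34147416  0.00279852 -2.18973143] 0.5988243984628195
```

View pics/scene11.png

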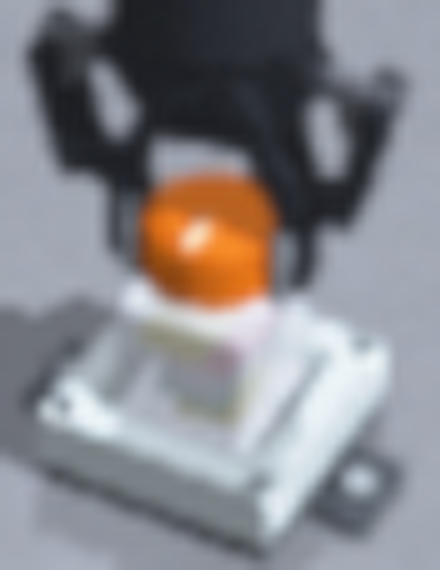

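The jar is inside the well mouth with no contact force. Next I'll lower it the rest of the way.

```bash
python3 -m creep '[[255,[0,0,-2],0],[255,[0,0,-3],0],[255,[0,0,-3],0],[255,[0,0,-2],0],[255,[0,0,-2],0],[255,[0,0,-1],0],[255,[0,0,-1],0],[255,[0,0,0],0]]'
python3 -m creep '[[255,[0,0,-0.5],0],[255,[0,0,-0.5],0],[255,[0,0,-0.5],0],[255,[0,0,-0.5],0],[255,[0,0,0],0],[255,[0,0,0],0],[255,[0,0,0],0],[255,[0,0,0],0]]'
python3 - <<'E'
from h import *
s=read_state();print(s['torque'],s['tool_pos'],s['wrist_force'],s['width'])
E
```

```text
time: 13.72
tool_pos: [0.5239, 0.0295, 0.0307]
tcp_rot: [2.007, 0.396, -2.008]
wrist_force: [-0.3, 1.0, -2.9]
width: 0.592
time: 14.38
tool_pos: [0.5242, 0.0296, 0.0296]
tcp_rot: [2.008, 0.396, -2.007]
wrist_force: [-3.5, 0.0, 4.3]
width: 0.592
[-0.00270289  0.52871283  0.02853394] [0.52423279 0.02955646 0.02958873] [-3.45630636  0.0325222   4.33260065] 0.592154934759198
```

It touched down exactly at the predicted height (0.0296), with +4 N on the floor. I'll release briefly to relieve the side load, look, and re-grip harder.

```bash
python3 -m creep '[[70,[0,0,0],0],[70,[0,0,0],0],[70,[0,0,0.5],0],[70,[0,0,0],0],[70,[0,0,0],0],[70,[0,0,0],0],[70,[0,0,0],0],[70,[0,0,0],0]]' 100
python3 - <<'E'
from h import *
s=read_state();print(s['torque'],s['tool_pos'],s['wrist_force'],s['width'],s['q'][5])
p,d=read_camera("scene")
cv2.imwrite("pics/scene12.png",cv2.resize(p[165:222,252:296],None,fx=10,fy=10,interpolation=cv2.INTER_CUBIC))
m=orange(p);m[:,:252]=0;m[:,296:]=0;m[:165]=0;m[222:]=0
v,u=np.nonzero(m);P=dpt("scene",np.c_[u,v],d[v,u]);print(np.percentile(P[:,2],[5,50,90,95]))
c=(u.min()+u.max())/2
h=plane("scene",[(c,v.min()-.5)],.1)[0]; e=get_calibration("scene")["eye"]
w=e-h;w[2]=0;w/=np.linalg.norm(w);print("centre",h+w*.026)
E
```

```text
time: 15.05
tool_pos: [0.524, 0.0295, 0.0295]
tcp_rot: [2.008, 0.396, -2.008]
wrist_force: [0.6, -0.8, -0.8]
width: 0.724
[-0.03598656 -0.0377017  -0.0035123 ] [0.52404014 0.02954164 0.02945749] [ 0.58297066 -0.81120393 -0.75703894] 0.7241551403519045 1.1898812998281851
[0.08581615 0.0977814  0.10074059 0.101086  ]
centre [0.52979478 0.03154292 0.1       ]
```

View pics/scene12.png

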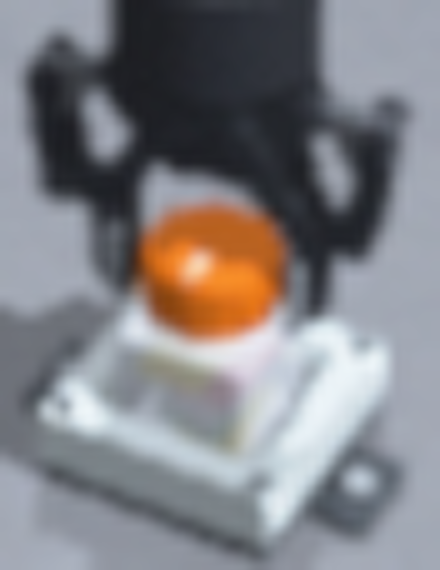

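The cap top measures 0.1007 against the 0.100 expected when seated, so the jar is fully down. I'll re-grip and start turning, watching the torque.

```bash
python3 -m creep '[[255,[0,0,0],0],[255,[0,0,0],0],[255,[0,0,0],0],[255,[0,0,0],0],[255,[0,0,0],0],[255,[0,0,0],0],[255,[0,0,0],0],[255,[0,0,0],0]]' 110
python3 -c "
from h import *
s=read_state();print(s['torque'],s['tool_pos'])"
python3 -m creep '[[255,[0,0,0],0.02],[255,[0,0,0],0.03],[255,[0,0,0],0.03],[255,[0,0,0],0.03],[255,[0,0,0],0.03],[255,[0,0,0],0.03],[255,[0,0,0],0.03],[255,[0,0,0],0]]'
python3 - <<'E'
from h import *
s=read_state();print(s['torque'],s['tool_pos'],s['wrist_force'],R.from_rotvec(s['tcp_rot']).as_matrix()[:,1].round(3))
p,d=read_camera("scene")
cv2.imwrite("pics/scene13.png",cv2.resize(p[165:222,252:296],None,fx=10,fy=10,interpolation=cv2.INTER_CUBIC))
E
```

```text
time: 15.77
tool_pos: [0.5242, 0.0295, 0.0302]
tcp_rot: [2.008, 0.396, -2.007]
wrist_force: [-1.8, 0.2, 5.2]
width: 0.587
[-0.05749935  0.38245257 -0.01610923] [0.52415607 0.02950659 0.03016439]
time: 16.43
tool_pos: [0.5243, 0.0294, 0.0303]
tcp_rot: [1.886, 0.573, -1.885]
wrist_force: [-3.0, -0.2, 5.7]
width: 0.58
[-0.12455129  0.39129454 -0.1468004 ] [0.52429152 0.02940865 0.03031532] [-3.03097672 -0.239596    5.68314481] [ 0.557 -0.831  0.   ]
```

View pics/scene13.png

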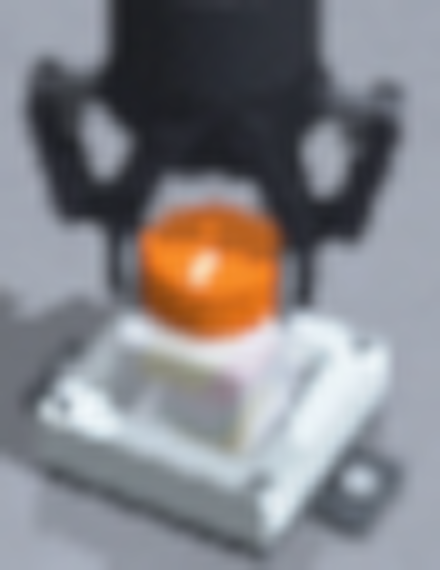

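```bash
python3 -m creep '[[255,[0,0,0],0.04],[255,[0,0,0.1],0.05],[255,[0,0,0.1],0.05],[255,[0,0,0.1],0.05],[255,[0,0,0.1],0.05],[255,[0,0,0.1],0.05],[255,[0,0,0],0.05],[255,[0,0,0],0.05]]'
python3 - <<'E'
from h import *
s=read_state();print(s['torque'],s['tool_pos'],s['wrist_force'],R.from_rotvec(s['tcp_rot']).as_matrix()[:,1].round(3))
y=R.from_rotvec(s['tcp_rot']).as_matrix()[:,1];print(np.degrees(np.arctan2(y[1],y[0])))
p,d=read_camera("scene")
cv2.imwrite("pics/scene14.png",cv2.resize(p[165:222,252:296],None,fx=10,fy=10,interpolation=cv2.INTER_CUBIC))
E
```

```text
time: 17.15
tool_pos: [0.5239, 0.0302, 0.0308]
tcp_rot: [1.63, 0.871, -1.629]
wrist_force: [-4.2, 2.6, 8.0]
width: 0.586
[ 0.32561851  0.49166712 -0.38862571] [0.523928   0.03021362 0.03077227] [-4.22061819  2.57029736  7.96012628] [ 0.831 -0.556 -0.001]
-33.81369246428749
```

View pics/scene14.png

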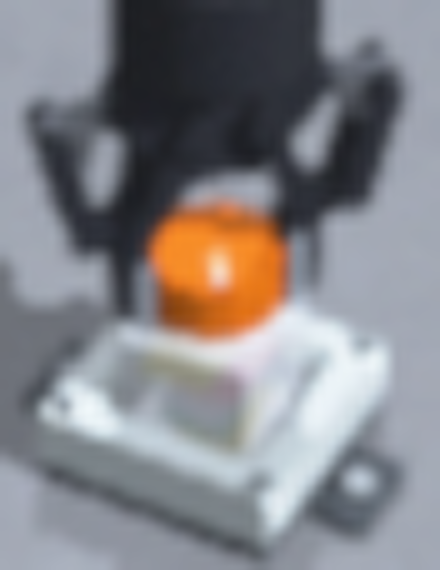

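The dash has turned with the hand, now pointing straight down at (218,270), and the jar is steady. I'll continue.

```bash
python3 -m creep '[[255,[0,0,0.1],0.05],[255,[0,0,0.1],0.05],[255,[0,0,0.1],0.05],[255,[0,0,0.1],0.05],[255,[0,0,0.1],0.05],[255,[0,0,0],0.05],[255,[0,0,0],0.05],[255,[0,0,0],0.04]]'
cat > look.py <<'E'
from h import *
import sys
s=read_state();print(s['torque'],s['tool_pos'],s['wrist_force'],s['width'])
y=R.from_rotvec(s['tcp_rot']).as_matrix()[:,1];print("turned",np.degrees(np.arctan2(y[1],y[0]))+67.5)
p,d=read_camera("scene")
cv2.imwrite(sys.argv[1],cv2.resize(p[165:222,252:296],None,fx=10,fy=10,interpolation=cv2.INTER_CUBIC))
m=orange(p);m[:,:252]=0;m[:,296:]=0;m[:165]=0;m[222:]=0
v,u=np.nonzero(m);P=dpt("scene",np.c_[u,v],d[v,u]);zt=np.percentile(P[:,2],90);print("capz",zt)
c=p[165:222,252:296].astype(int); w=(c[...,0]>110)&(cv2.erode(cv2.morphologyEx(m,cv2.MORPH_CLOSE,np.ones((7,7),np.uint8)),np.ones((3,3),np.uint8))[165:222,252:296]>0)
vv,uu=np.nonzero(w)
if len(uu):
    D=plane("scene",[(uu.mean()+252,vv.mean()+165)],zt)[0];print("dash",D,np.degrees(np.arctan2(D[1]-.030,D[0]-.524)))
E
python3 look.py pics/scene15.png
```

```text
time: 17.87
tool_pos: [0.5239, 0.0302, 0.0312]
tcp_rot: [1.356, 1.109, -1.355]
wrist_force: [-3.8, 2.7, 6.1]
width: 0.589
[ 0.32734944  0.49470432 -0.3496925 ] [0.52386487 0.03023087 0.03123285] [-3.81988949  2.68527383  6.0914533 ] 0.5892245881657268
turned 56.04652515743527
capz 0.10187236950247805
dash [0.52981347 0.03894502 0.10187237] 56.97972139574625
```

View pics/scene15.png

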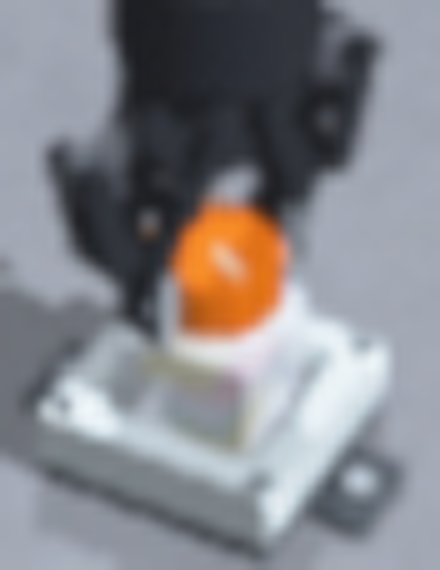

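```bash
python3 -m creep '[[255,[0,0,0.1],0.04],[255,[0,0,0.1],0.04],[255,[0,0,0.1],0.04],[255,[0,0,0],0.04],[255,[0,0,0],0.04],[255,[0,0,0],0.03],[255,[0,0,0],0],[255,[0,0,0],0]]'
python3 look.py pics/scene16.png
python3 -m creep '[[255,[0,0,0],0.02],[255,[0,0,0],0.02],[255,[0,0,0],0.02],[255,[0,0,0],0],[255,[0,0,0],0],[255,[0,0,0],0],[255,[0,0,0],0],[255,[0,0,0],0]]'
python3 look.py pics/scene17.png
```

```text
time: 18.58
tool_pos: [0.5239, 0.0302, 0.0316]
tcp_rot: [1.189, 1.224, -1.188]
wrist_force: [-3.5, 2.0, 7.4]
width: 0.583
[ 0.33007786  0.54757728 -0.05087641] [0.52390381 0.03023516 0.03159877] [-3.51222032  1.96202959  7.44363915] 0.5831344761057398
turned 69.1387685530331
capz 0.10463605887196537
dash [0.5309307  0.04691568 0.10463606] 67.72008349247103
time: 19.3
tool_pos: [0.5238, 0.0302, 0.0317]
tcp_rot: [1.144, 1.251, -1.144]
wrist_force: [-4.2, 2.1, 7.1]
width: 0.585
[ 0.31542544  0.60029122 -0.08573193] [0.52384146 0.03017773 0.03168455] [-4.18865142  2.0746908   7.12884347] 0.5853680398087333
turned 72.56458525597138
capz 0.10415196597036668
dash [0.52832541 0.04479971 0.10415197] 73.70831266166472
```

```bash
python3 -m creep '[[255,[0,0,0],0.008],[255,[0,0,0],0.008],[255,[0,0,0],0.008],[255,[0,0,0],0.008],[255,[0,0,0],0.008],[255,[0,0,0],0.008],[255,[0,0,0],0.008],[255,[0,0,0],0.008]]'
python3 look.py pics/scene18.png
```

```text
time: 20.02
tool_pos: [0.5239, 0.0301, 0.0319]
tcp_rot: [1.097, 1.278, -1.096]
wrist_force: [-4.1, 2.5, 8.9]
width: 0.593
[ 0.27545368  0.72982426 -0.26346436] [0.52391372 0.03014747 0.03188087] [-4.12393534  2.49910869  8.85887656] 0.5931437718492645
turned 76.24065565210105
capz 0.10341377537707185
dash [0.52716075 0.04267964 0.10341378] 76.00274383741753
```

View pics/scene18.png

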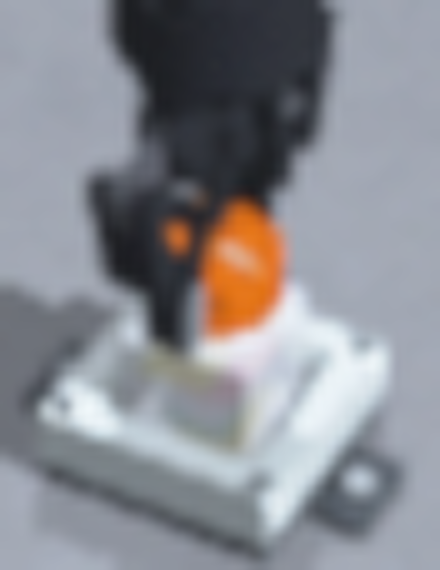

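Torque is still 0.26 N m in motion, so the threads haven't let go. I'll keep to small steps.

```bash
python3 -m creep '[[255,[0,0,0],0.008],[255,[0,0,0],0.008],[255,[0,0,0],0.008],[255,[0,0,0],0.008],[255,[0,0,0],0.008],[255,[0,0,0],0.008],[255,[0,0,0],0.008],[255,[0,0,0],0.008]]'
python3 look.py pics/scene19.png
```

```text
time: 20.73
tool_pos: [0.5239, 0.0301, 0.0321]
tcp_rot: [1.049, 1.305, -1.048]
wrist_force: [-4.9, 1.0, 9.3]
width: 0.588
[ 0.20523866  0.76347388 -0.15190894] [0.52392671 0.03011327 0.03208725] [-4.90353905  0.95768342  9.27992623] 0.5881683669307879
turned 79.91608119135024
capz 0.1036572234593353
```

```bash
python3 -m creep '[[255,[0,0,0.3],0.008],[255,[0,0,0.3],0.008],[255,[0,0,0],0.008],[255,[0,0,0],0.008],[255,[0,0,0],0.008],[255,[0,0,0],0.008],[255,[0,0,0],0.008],[255,[0,0,0],0.008]]'
python3 look.py pics/scene20.png
```

```text
time: 21.45
tool_pos: [0.5239, 0.03, 0.0322]
tcp_rot: [1.0, 1.33, -1.0]
wrist_force: [-4.5, 1.4, 7.2]
width: 0.586
[ 0.18246604  0.56915948 -0.15967852] [0.52388714 0.0300477  0.03224912] [-4.48978226  1.35084832  7.154886  ] 0.5864590834131908
turned 83.58849047783204
capz 0.1025278105123818
dash [0.52421795 0.04385124 0.10252781] 89.0985294028498
```

View pics/scene20.png

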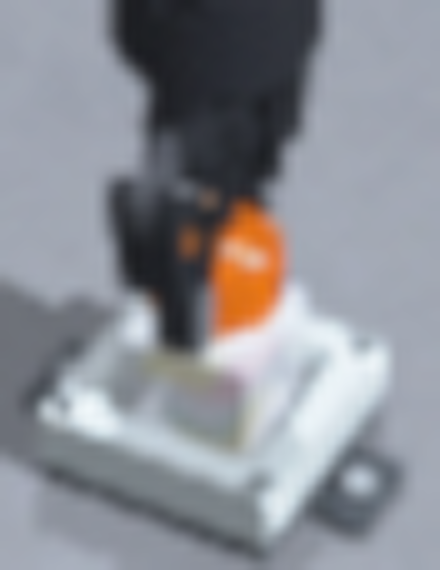

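Turned 83.6° by the hand, and the cap has risen about 2 mm. I'll try a gentle lift: a free cap would read about −0.5 N, and a still-locked one would carry the jar's roughly −2.4 N.

```bash
python3 -m creep '[[255,[0,0,0.5],0],[255,[0,0,0.5],0],[255,[0,0,0.5],0],[255,[0,0,0.3],0],[255,[0,0,0],0],[255,[0,0,0],0],[255,[0,0,0],0],[255,[0,0,0],0]]'
python3 look.py pics/scene21.png
python3 -m creep '[[255,[0,0,0.4],0],[255,[0,0,0.4],0],[255,[0,0,0.4],0],[255,[0,0,0.3],0],[255,[0,0,0],0],[255,[0,0,0],0],[255,[0,0,0],0],[255,[0,0,0],0]]'
python3 look.py pics/scene22.png
```

```text
time: 22.17
tool_pos: [0.5238, 0.0295, 0.033]
tcp_rot: [1.0, 1.329, -1.0]
wrist_force: [-0.0, -0.4, -1.2]
width: 0.59
[-0.00699366  0.07914004 -0.01515587] [0.52383714 0.02945668 0.03297513] [-0.03543613 -0.36143667 -1.22147258] 0.5898419691494585
turned 83.59695633681027
capz 0.10416630141459879
dash [0.52510426 0.04138177 0.1041663 ] 84.45850378856643
time: 22.88
tool_pos: [0.524, 0.0295, 0.0347]
tcp_rot: [1.0, 1.329, -1.0]
wrist_force: [-0.6, -0.4, -0.8]
width: 0.584
[-0.04671893  0.15260392 -0.02106541] [0.52396941 0.02953473 0.03469681] [-0.60328352 -0.3726136  -0.81533614] 0.5844592708247811
turned 83.6007555381452
capz 0.10447261853041907
dash [0.52398691 0.04267673 0.10447262] 90.05916631237436
```

View pics/scene22.png

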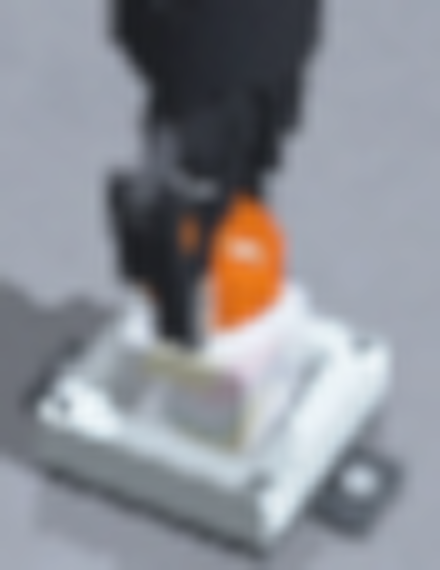

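The force is near −0.8 N, so the jar's weight isn't on it, and z followed freely: the cap is loose. I'll lift straight up, checking on the way.

```bash
python3 -m creep '[[255,[0,0,0.7],0],[255,[0,0,1],0],[255,[0,0,1],0],[255,[0,0,1],0],[255,[0,0,1],0],[255,[0,0,1],0],[255,[0,0,0.3],0],[255,[0,0,0],0]]'
python3 look.py pics/scene23.png
```

```text
time: 23.6
tool_pos: [0.5243, 0.0295, 0.041]
tcp_rot: [1.0, 1.329, -0.999]
wrist_force: [0.3, -0.1, 0.2]
width: 0.589
[0.00146937 0.04111141 0.01298633] [0.52429772 0.02951808 0.0409533 ] [ 0.28033842 -0.10835503  0.15412631] 0.5886178931056287
turned 83.60023687934
capz 0.11147235958460208
dash [0.52410382 0.04121711 0.11147236] 89.4696925412206
```

View pics/scene23.png

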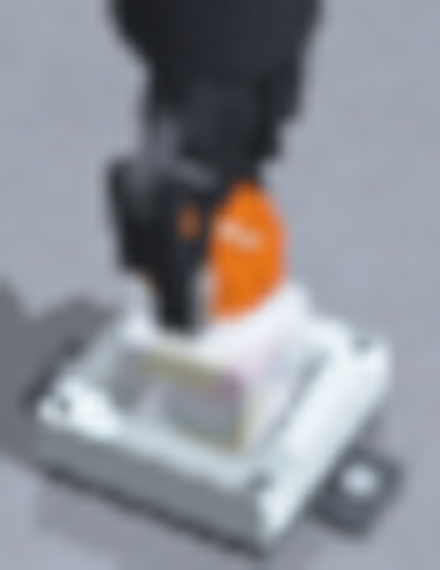

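The cap rises while the jar (front corner at (240,450)) stays put. I'll lift the remaining 21.5 mm or so.

```bash
python3 -m creep '[[255,[0,0,1.5],0],[255,[0,0,3],0],[255,[0,0,3],0],[255,[0,0,3],0],[255,[0,0,3],0],[255,[0,0,3],0],[255,[0,0,2],0],[255,[0,0,1],0]]'
python3 -m creep '[[255,[0,0,1],0],[255,[0,0,1],0],[255,[0,0,0],0],[255,[0,0,0],0],[255,[0,0,0],0],[255,[0,0,0],0],[255,[0,0,0],0],[255,[0,0,0],0]]'
python3 look.py pics/scene24.png
```

```text
time: 24.32
tool_pos: [0.5245, 0.0296, 0.0609]
tcp_rot: [1.0, 1.328, -0.999]
wrist_force: [-0.2, 0.3, -0.7]
width: 0.586
time: 24.98
tool_pos: [0.5239, 0.0296, 0.0621]
tcp_rot: [1.0, 1.329, -1.0]
wrist_force: [-0.3, 0.6, 0.2]
width: 0.587
[-0.05374351 -0.00231294  0.06102576] [0.52393414 0.02955433 0.06207818] [-0.29853601  0.60504561  0.17634787] 0.5868317011103797
turned 83.59910493331225
capz 0.13241095216153276
dash [0.52281588 0.03742687 0.13241095] 99.05883646073137
```

View pics/scene24.png

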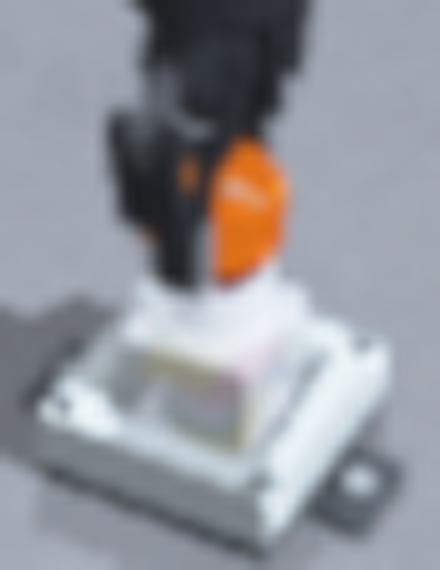

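The cap top is at 0.132, so it was lifted about 32 mm and clears the mouth by about 10 mm. The jar hasn't moved in the holder. I'll do one wide check of the rest of the bench before handing in.

```bash
python3 - <<'E'
from h import *
p,d=read_camera("scene");cv2.imwrite("pics/scene25.png",p)
a=cv2.imread("pics/scene0.png")
for nm,(x0,y0,x1,y1) in dict(white=(212,160,236,192),wash=(165,138,190,175),oil=(325,258,345,285),slide=(212,230,270,275),tray=(148,192,215,240),mouse=(395,258,425,295),dish=(180,128,228,156)).items():
    print(nm,np.abs(p[y0:y1,x0:x1].astype(int)-a[y0:y1,x0:x1]).mean().round(2))
E
```

```text
white 16.92
wash 41.59
oil 12.0
slide 5.37
tray 6.71
mouse 5.92
dish 17.26
```

View pics/scene25.png

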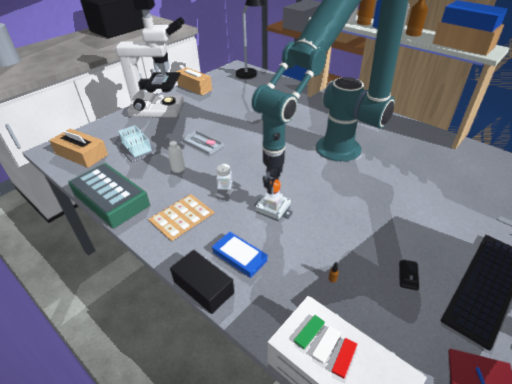

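Everything else is where it was; the arm's shadow on the white jar, wash bottle and dish likely explains the brightness differences. Handing in.

```bash
python3 -c "
from workcell import *
print(finish_job()); s=read_state(); print(s['time'],s['tool_pos'],s['width'])"
```

```text
the job is handed in; nothing more can be done
None
the job is handed in; nothing more can be done
```

I stood the jar in the holder's well, unscrewed its cap anticlockwise, and lifted it straight up. I handed the job in at about 25 s of the 48 s, with the hand still gripping the cap over the mouth.

**Seating:** the jar touched the well floor at the height I had worked out. The cap top then measured 0.1007 m, against 0.100 m expected for a fully seated jar.

**Unscrewing:** I turned the hand 83.6° in all. The threads' 72° is relative to the jar, and I did not measure how far the jar itself turned within its play. I kept turning until the resistance had dropped and the cap had risen about 2 mm. I did not see a sharp let-go, so I may have turned a few degrees past it, though still short of the 100° limit. A gentle test lift then showed about −0.8 N, noticeably less than the 2.4 N when the jar was hanging, so the cap was free.

**Last checks:** the cap top measured 0.132 m, which leaves the cap about 10 mm clear of the mouth, held with the tool pointing straight down. In the picture the jar had not moved in the holder. The other objects looked to be in their places; my picture-difference check flagged the wash bottle, dish, white jar and oil bottle, which I put down to the arm's shadow, judging by eye.

**What disagreed:** the reported tool height was about 38 mm lower than both cameras showed. I steered height by the images and by contact instead. I also met 6–7 N of upward push when gripping the cap on the bench, so I re-gripped 3 mm higher. The push stayed, so I took it to come from the fingers closing.

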